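# Hold the reference cell in the light checker's beam

### The job

First swing the light checker's yellow shutter door open past square to the lamp housing, so that the lamp shines across to the sensor. Then pick up the glass cell with the blue cap, with the fingers touching only its two frosted faces (never the clear faces or the cap), and finish holding it still and upright in the air in the middle of the light path, right over the cross mark, centred at the height of the lamp opening, with its clear faces square to the beam. Do not put it down or let go, and leave the cell with the red cap and the other things where they are.

Things in the scene. Friction and masses are not known exactly. Their poses are not given: they have to be found in the camera images.
- beam_spot (a point): Point on the beam axis where the cell is to be held: 100 mm above the table, straight over the yellow cross on the checker's base plate. Axes turn with the checker: y along the beam toward the lamp, x to the side where the shutter is hinged (away from the robot), z up. Lamp housing face at y +122 mm, sensor face at y -105 mm; round lamp disc and green sensor lens are centred on the axis.
- checker: Light checker, fixed, place and heading vary: grey base plate 130 x 350 x 12 mm, blue lamp housing at its +y end (120 mm wide, top 145 mm above the table), black sensor head at its -y end (60 mm wide, top 130 mm). Origin on the table 100 mm below beam_spot, same axes; plate spans y -150 to +200 mm.
- shutter (a joint): Angle (rad) of the yellow shutter door before the lamp: 0 shut, 1.57 square to the housing, stop 2.1; starts at 0 to 0.3. Grows about +z on a vertical hinge, free edge swinging toward the sensor, then away from the robot. Friction (under 1 N at the handle) keeps it where it is left. Panel 90 mm wide, 5 mm thick, 32 to 138 mm above the table.
- shutter_handle (a point): Grip point on the door handle: axis of an upright round black bar, 12 mm thick, from 50 mm below to 20 mm above this point (top 165 mm above the table). The bar stands 42 mm before the panel near its free edge on one arm 37 mm below this point: pinch its upper part from above, any side. Door shut: 80 mm toward -x and 42 mm toward -y of the hinge, in checker axes. Axes turn with the door.
- shutter_hinge (a point): Point on the vertical hinge axis of the shutter door, 85 mm above the table, at the far side of the lamp housing's face. Axes turn with the door.
- cell_center (a point): Centre of the loose glass cell with the BLUE cap, 35 mm above its underside: 24 x 24 mm, 70 mm tall, 50 to 100 g. White frosted faces look along its own +x and -x (1 to 61 mm up), clear glass faces along +y and -y; cap 19 mm wide, from 62 mm up; z up. Stands on a black rubber mat (top 4 mm above the table); which end of the mat and the heading vary.
- spare_center (a point): Centre of the like cell with the RED cap, same sizes and axes, on the same mat about 110 mm from the other. Leave it where it stands.
- jar_lid_2: Yellow jar lid, 63 mm across, 12 mm high, loose on the table; origin at the centre of its underside. Leave alone.
- hex_nut: Large steel hex nut, 30 x 34 x 16 mm, loose on the table; origin at the centre of its underside. Leave alone.
Things that resemble listed ones, but are neither listed nor needed, are in the scene too. Leave any brown or orange look-alike of the part that bears cell_center alone.

How it is judged:
On the way, in this order (a step that is already met when the one before it is completed fails the run):
1. the shutter door is swung open to at least 1.5 rad (value of joint shutter above 1.5 rad), for 0.2 s.
2. the fingers press on both frosted faces of the blue-capped cell and lift it at least 25 mm off the mat (contact force between the fingers and cell_c1 above 1 N and contact force between the fingers and cell_c2 above 1 N and height (world z) of cell_center above 0.064 m), for 0.2 s.
At the end, for the whole second after the job is handed in: Shutter at 1.5 rad or more; fingers press on both frosted faces (over 1 N each); cell clear of the checker, its centre within 8 mm sideways, 12 mm in height, 25 mm along the beam of the beam spot, upright within 0.15 rad, clear faces square to the beam within 0.17 rad, slower than 0.02 m/s (value of joint shutter above 1.5 rad and contact force between the fingers and cell_c1 above 1 N and contact force between the fingers and cell_c2 above 1 N and x of cell_center in the frame of beam_spot between -0.008 and 0.008 m and y of cell_center in the frame of beam_spot between -0.025 and 0.025 m and z of cell_center in the frame of beam_spot between -0.012 and 0.012 m and angle between cell_center's own z axis and vertical below 0.15 rad and angle between the y axis of cell_center and the y axis of beam_spot, either way round below 0.17 rad and linear speed of cell below 0.02 m/s and contact force between cell and checker below 0.2 N); the arm keeps its last pose, push and grip.
It fails at once if the fingers press on a clear face or the cap of the blue-capped cell (over 0.5 N) (contact force between the fingers and cell_c0 above 0.5 N or contact force between the fingers and cell_c3 above 0.5 N).
It fails at once if the red-capped cell, the jar lid or the nut is moved more than 20 mm (distance of any of spare_center, jar_lid_2, hex_nut from where it was at the start of the episode above 0.02 m).
It also fails if it takes over 58 s, if anything falls off the work surface, if the arm or the gripper's body presses on something with over 40 N, if the wrist force passes 120 N, or if a joint passes its speed limit or range.

### The arm

A 6-joint arm with a two-finger parallel gripper is mounted at the origin on a cart in front of the work surface, level with it; the furniture and walls round the work are solid. World frame = base frame: x ahead of the robot, y to its left, z up, the work surface at z = 0. Lengths are in m, angles in rad, forces in N, time in s.
With the tool pointing down it reaches from about 0.375 to 0.925 m from the base axis. Payload 5.7 kg.
Tool frame: the origin (TCP) lies between the finger pads; the fingertips stand 17 mm ahead of it and the grasp point (between the pads) lies 2 mm behind it; z points along the fingers, y is the line along which they close (so a half turn about z gives the same grasp; the last joint's range is limited). The gripper opens to 85 mm and grips with 20 to 120 N. Pads are 22 mm wide; open, the fingers measure 114 mm over their backs; the gripper's body (76 mm by 85 mm) begins 54 mm behind the grasp point. The pads swing forward as they close: fully open they stand 13 mm farther back than shut.
Start: joints at [-1.237, 0.359, 1.51, -0, 1.272, -0.115], TCP at [0.26, -0.541, 0.248] pointing down, gripper open.
Joint ranges: [-2.97, 2.97], [-1.01, 2.36], [0.21, 2.38], [-0.96, 4.11], [0.2, 2.71], [-2.98, 2.98]. Speed limits (rad/s): [2.39, 2.39, 3.14, 3.14, 3.14, 3.14].

### API

Orientations are given as a unit quaternion [x, y, z, w].
In Python, from cell import env gives the robot as it stands.
- The arm moves only by the tool move_arm, never from a script. Its arguments are lists of equal length, an entry for each row: "claw": the opening, from 0 (shut) to 1 (fully open); "travel": the shift along the world's x, y, z in m, a list of three; "rotation": the turn, a rotation vector about the world's x, y, z in rad, a list of three. A call has exactly 8 rows; each row shifts and turns the commanded pose from where the row before left it; what a row does not reach is not made up. A row lasts 1/12 s, in which the tool goes at most 41.7 mm and 7.16 degrees, less where a joint would pass 70% of its speed; a pose out of reach is approached as far as the arm can. A call is refused whole if a number of a shift passes 0.0417 or a number of a turn 0.125, either way. A call with a gripper value outside its range is refused whole. The fingers move at their own pace and stop on an object; "force" is the grip in N (left out, the last holds). Time passes only in rows, so rows that do not move let the fingers close, or fill a call up. It gives the time, the measured TCP pose, the force, the opening and the grip force at its end, in the units of the state.
- env.state(): the state, without advancing time (a new reading comes with each control period).
- env.camera(name): name is "scene" or "top"; returns a dict with "color" (400x640x3 uint8, blue, green, red), "z_map" (400x640 float32, m along the optical axis (not along the pixel's ray), 0 where there is no reading), "fx", "fy", "cx", "cy" (pixels), "R" (3x3) and "t" (3): a world point X has camera coordinates R X + t. Camera axes: x right, y down, z forward; pixel columns grow to the right and rows downward; lengths in m; the calibration is good to about 2 mm. A picture is of the moment at which its call begins.
- env.job_done(): hands the job in; it is judged then, once.
The state is a dict: "clock": time; "joints": joint angles; "joint_velocities": joint speeds; "joint_torque": joint torques, N m; "eef_pos": TCP position; "orientation": TCP orientation; "wrist_force": force on the tool from outside, world axes, zero at the start; "ft_torque": the same for the moment, N m; "gripper_width": finger opening in m; "grip_force": force on a finger pad.
Only numpy, scipy, OpenCV 4.12 (cv2) and the standard library are available. Lean on these libraries where they do the work, as an engineer would, in place of code of your own. Each camera call takes 0.05 s, during which the arm holds its last target. There are 200 camera calls.

## Working session

There is one attempt and no reset: what is moved stays moved. The work goes in short steps, Python scripts to look and compute and a tool call to move; the robot and the scene stay as the last step left them, time stands still between calls to the robot, and variables do not carry over. Pictures are saved under pics/ and viewed, at most 10 in all, crops included, and the job is handed in when it is done.

Besides the shell and the picture viewer there is one more tool, called after "Emit:" by a JSON object that holds its "op" and its "data". move_arm: Moves the arm, as the interface text tells. Its arguments: {"type":"object","properties":{"claw":{"type":"array","items":{"type":"number"}},"travel":{"type":"array","items":{"type":"array","items":{"type":"number"}}},"rotation":{"type":"array","items":{"type":"array","items":{"type":"number"}}},"force":{"type":"number"}},"required":["claw","travel","rotation"]}

```bash
mkdir -p pics; ls; cat > h.py <<'E'
import numpy as np, cv2
from cell import env
def world(c,u,v,z=None):
    K=np.array([(u-c["cx"])/c["fx"],(v-c["cy"])/c["fy"],1.0]); R=np.array(c["R"]);t=np.array(c["t"])
    o=-R.T@t; d=R.T@K
    if z is None:
        return R.T@(K*c["z_map"][int(round(v)),int(round(u))]-t)
    return o+d*(z-o[2])/d[2]
def pts(c):
    v,u=np.mgrid[0:400,0:640]; Z=c["z_map"]
    P=np.stack([(u-c["cx"])/c["fx"]*Z,(v-c["cy"])/c["fy"]*Z,Z],-1)
    return (P-np.array(c["t"]))@np.array(c["R"])
E
python3 - <<'E'
from h import *
import pickle
for n in("scene","top"):
    c=env.camera(n); cv2.imwrite(f"pics/{n}0.png",c["color"]); pickle.dump(c,open(n+"0.pkl","wb"))
    print(n,c["fx"],np.round(-np.array(c["R"]).T@c["t"],3))
print(env.state())
E
```

```text
pics
scene 463.1541826577102 [-0.279 -0.528  0.535]
top 408.95675576297015 [ 0.538 -0.042  1.172]
{'clock': 0.1, 'joints': array([-1.23709973e+00,  3.59447719e-01,  1.51138152e+00,  8.21521921e-06,
        1.27250570e+00, -1.15149623e-01]), 'joint_velocities': array([ 1.00677325e-03, -1.58914793e-03, -2.93155901e-03,  6.75667099e-04,
        3.79701553e-05, -2.08193459e-04]), 'joint_torque': array([-3.94783438e-04, -5.28658605e+01, -2.79349315e+01, -1.84902860e-04,
        5.17351582e-03, -3.22789629e-05]), 'eef_pos': array([ 0.26012067, -0.53999579,  0.24750704]), 'orientation': array([ 9.74922552e-01,  2.22542712e-01, -9.11017619e-05, -8.66375338e-04]), 'wrist_force': array([ 0.1453711 , -0.5830596 , -0.30047552]), 'ft_torque': array([-0.06375063,  0.0028497 , -0.01706971]), 'grip_force': 0.0, 'gripper_width': 0.08527072528646205}
```

View pics/scene0.png

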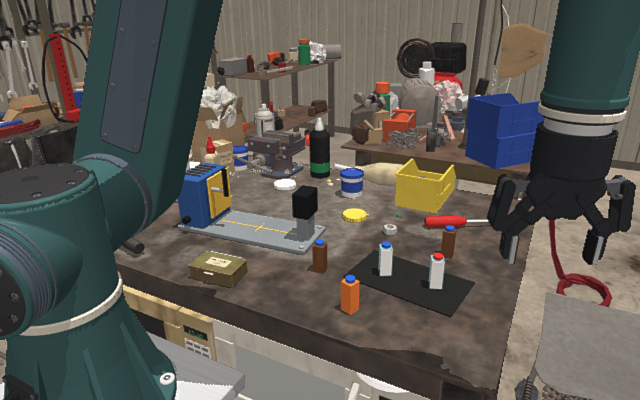

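View pics/top0.png

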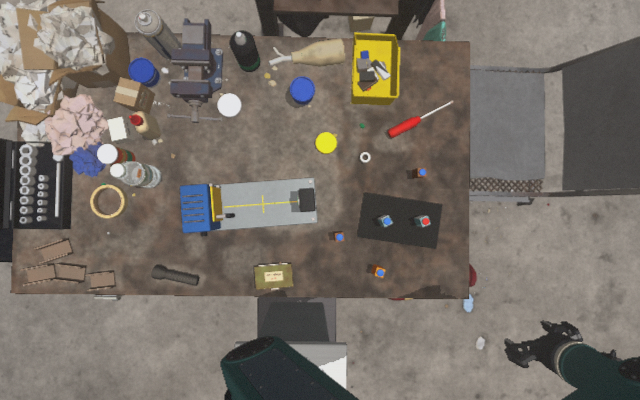

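Scene view: checker with lamp at (205,195) and sensor at (305,200). Blue-cap candidates are the white cell on the mat at (386,258), brown ones at (319,255) and (449,240), and an orange one at (349,293). In the top view the white one is at (387,221), beside the red-capped cell at (424,221). Only the white cell on the mat fits; next I confirm it in a crop and measure.

```bash
python3 - <<'E'
from h import *
import pickle
s=pickle.load(open("scene0.pkl","rb"));t=pickle.load(open("top0.pkl","rb"))
def cr(c,x,y,w,h,W,H): return cv2.resize(c["color"][y:y+h,x:x+w],(W,H),interpolation=cv2.INTER_CUBIC)
a=np.hstack([cr(s,355,230,100,75,400,300),cr(t,350,185,100,75,400,300)])
b=np.hstack([cr(s,170,155,160,120,400,300),cr(t,175,165,150,75+37,400,300)])
cv2.imwrite("pics/crop1.png",np.vstack([a,b]))
def comps(c,m,lo=4):
    n,l,st,ce=cv2.connectedComponentsWithStats(m.astype(np.uint8)); P=pts(c)
    for i in range(1,n):
        if st[i,4]>=lo: print(st[i],np.round(ce[i],1),np.round(np.median(P[l==i],0),3))
for nm,c in(("scene",s),("top",t)):
    hsv=cv2.cvtColor(c["color"],cv2.COLOR_BGR2HSV); H,S,V=[hsv[...,i].astype(int) for i in range(3)]
    r=np.zeros(H.shape,bool)
    if nm=="scene": r[150:320,170:470]=1
    else: r[165:290,175:445]=1
    for k,m in dict(blue=(abs(H-110)<14)&(S>140)&(V>80),red=((H<6)|(H>174))&(S>150)&(V>80),yel=(abs(H-26)<7)&(S>120)&(V>110)).items():
        print(nm,k); comps(c,m&r,6)
E
```

```text
scene blue
[233 150  15   4  39] [239.5 150.9] [0.885 0.39  0.067]
[466 150   4   7  26] [467.6 152.8] [ 1.353 -0.252  0.012]
[242 156   6   4  15] [245.2 157.5] [0.9   0.383 0.042]
[235 159  11   7  48] [238.8 162.5] [0.876 0.396 0.027]
[ 178  163   47   65 1412] [196.  198.1] [0.474 0.216 0.089]
[340 168  24  10 181] [351.6 173.1] [ 0.854 -0.025  0.067]
[342 181  20  11 178] [351.5 186.6] [ 0.834 -0.036  0.034]
[213 208  17  13  31] [221.3 213.7] [0.551 0.207 0.02 ]
[446 226   9   6  42] [449.7 228.2] [ 0.634 -0.355  0.07 ]
[315 239   9   7  50] [319.2 242. ] [ 0.455 -0.131  0.07 ]
[382 241   9   7  51] [385.8 244.1] [ 0.501 -0.259  0.074]
[345 275  11   8  68] [349.7 278.2] [ 0.362 -0.242  0.07 ]
scene red
[207 150   8   3  22] [210.2 151. ] [0.747 0.396 0.107]
[425 216  42  12 411] [444.2 220.9] [ 0.764 -0.314  0.021]
[433 252  11   8  62] [437.8 255.5] [ 0.503 -0.363  0.074]
scene yel
[ 395  158   61   56 2287] [422.7 187.3] [ 0.84  -0.226  0.049]
[207 168  25  50 672] [217.7 194.1] [0.531 0.194 0.08 ]
[327 180   4   2   8] [328.5 180.5] [0.912 0.077 0.007]
[343 208  26  15 290]
[... 381 characters left out ...]
28  0.07 ]
[378 270   5   6  26] [380.  272.5] [ 0.366 -0.239  0.07 ]
top red
[423 219   6   6  28] [425.4 221.2] [ 0.505 -0.36   0.074]
top yel
[210 187  12  35 300] [215.3 202.4] [0.546 0.198 0.109]
[262 196   1   6   6] [262.  198.5] [0.559 0.088 0.013]
[289 201   8   2   8] [292.5 201.1] [0.554 0.001 0.013]
[262 203   3   3   6] [262.8 203.7] [0.545 0.084 0.015]
[266 203  11   1  11] [271. 203.] [0.547 0.062 0.013]
[279 202   7   1   7] [282. 202.] [0.55  0.031 0.014]
[240 205   8   1   8] [243.5 205. ] [0.54  0.14  0.012]
[253 204   8   1   8] [256.5 204. ] [0.543 0.103 0.013]
[227 206   8   1   8] [230.5 206. ] [0.537 0.176 0.012]
[263 207   1   6   6] [263.  209.5] [0.528 0.084 0.012]
```

View pics/crop1.png

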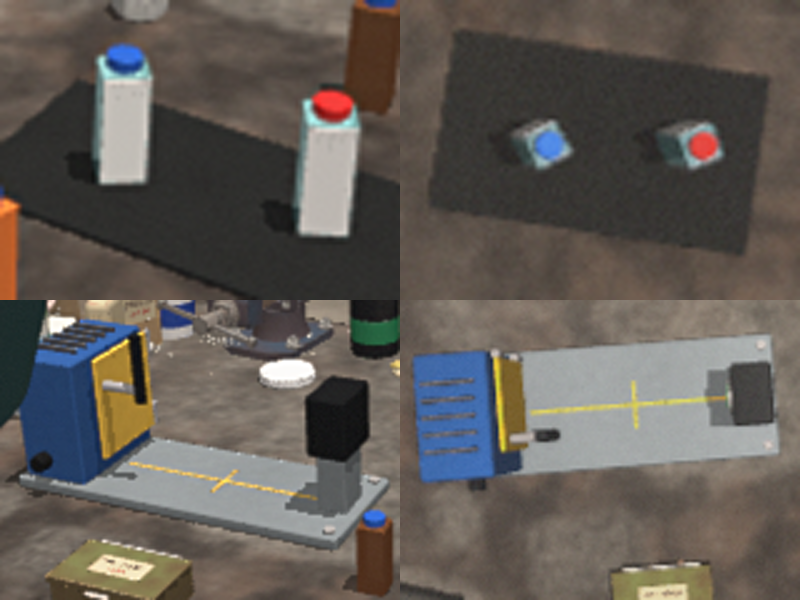

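The crop confirms that the white cell with the blue cap, left on the mat, is the one meant; the red one is the spare. The door looks nearly shut, with its handle at about top pixel (229,215). Next I need the cell heading and the exact checker geometry.

```bash
python3 - <<'E'
from h import *
import pickle
s=pickle.load(open("scene0.pkl","rb"));t=pickle.load(open("top0.pkl","rb"))
def cr(c,x,y,w,h,k): return cv2.resize(c["color"][y:y+h,x:x+w],(w*k,h*k),interpolation=cv2.INTER_NEAREST)
cv2.imwrite("pics/crop2.png",np.hstack([cr(s,374,236,26,44,13),cr(t,374,208,34,44,13)]))
# frosted face plane from scene depth
hsv=cv2.cvtColor(s["color"],cv2.COLOR_BGR2HSV);P=pts(s)
def plane(m,name):
    Q=P[m]; 
    for _ in range(3):
        c=np.median(Q,0); U=np.linalg.svd(Q-Q.mean(0),full_matrices=False)[2][2]; d=abs((Q-Q.mean(0))@U); Q=Q[d<2*d.std()+1e-4]
    U*=-np.sign(U[0]); print(name,len(Q),'n',U.round(3),'yaw',np.arctan2(U[1],U[0]).round(3),'mean',Q.mean(0).round(4),'std',d.std().round(4))
S=hsv[...,1].astype(int);V=hsv[...,2].astype(int)
m=np.zeros(S.shape,bool); m[248:276,378:395]=1
w=m&(S<40)&(V>150); print(np.argwhere(w).min(0),np.argwhere(w).max(0)); plane(w,'cell front')
m[:]=0; m[260:292,426:448]=1; plane(m&(S<40)&(V>150),'spare front')
# yellow panel
H=hsv[...,0].astype(int)
m[:]=0; m[160:222,205:235]=1
y=m&(abs(H-26)<7)&(S>120)&(V>110)
y=cv2.erode(y.astype(np.uint8),np.ones((3,3)))>0; Q=P[y]; plane(y,'door')
# sensor head & handle : points by height in top view
T=pts(t)
v,u=np.mgrid[0:400,0:640]
hd=(T[...,2]>.15)&(T[...,2]<.18)&(u>215)&(u<250)&(v>190)&(v<235); print('handle top',hd.sum(),np.median(T[hd],0).round(4),T[hd].min(0).round(3),T[hd].max(0).round(3))
for c,n in((t,'top'),):
    hs=cv2.cvtColor(c["color"],cv2.COLOR_BGR2HSV).astype(int)
    yy=(abs(hs[...,0]-26)<9)&(hs[...,1]>70)&(u>224)&(u<300)&(v>190)&(v<216)
    W=np.array([world(c,a,b,.0125) for b,a in np.argwhere(yy)])
    k,b0=np.polyfit(W[:,1],W[:,0],1); r=abs(W[:,0]-k*W[:,1]-b0)<.004; k,b0=np.polyfit(W[r,1],W[r,0],1)
    off=~r&(abs(W[:,0]-k*W[:,1]-b0)>.006); print('beam x=',k,'*y+',b0,'cross pts',W[off].mean(0).round(4),off.sum())
hs=cv2.cvtColor(s["color"],cv2.COLOR_BGR2HSV).astype(int)
yy=(abs(hs[...,0]-26)<9)&(hs[...,1]>80)&(u>225)&(u<300)&(v>214)&(v<240)
W=np.array([world(s,a,b,.0125) for b,a in np.argwhere(yy)])
k,b0=np.polyfit(W[:,1],W[:,0],1); r=abs(W[:,0]-k*W[:,1]-b0)<.004;k,b0=np.polyfit(W[r,1],W[r,0],1)
off=~r&(abs(W[:,0]-k*W[:,1]-b0)>.008); print('scene beam',k,b0,W[off].mean(0).round(4),off.sum())
for X in ((387,221),(425.4,221.2),): print(world(t,*X,.074).round(4))
print(world(t,386.7,220.8,.074).round(4),world(s,385.8,244.1,.073).round(4))
E
```

```text
[249 380] [275 392]
cell front 70 n [-0.3    0.953  0.041] yaw 1.876 mean [ 0.4277 -0.2855  0.0787] std 0.0012
spare front 72 n [-0.176  0.983  0.045] yaw 1.748 mean [ 0.484  -0.3684  0.0431] std 0.0012
door 187 n [-0.122  0.992  0.004] yaw 1.693 mean [0.529  0.1939 0.083 ] std 0.0004
handle top 23 [0.5146 0.1528 0.1651] [0.51  0.149 0.157] [0.519 0.161 0.169]
beam x= -0.09324377296514345 *y+ 0.553054985264878 cross pts [0.5446 0.086  0.0125] 19
scene beam -0.09428623389217958 0.5549268847945125 [0.5462 0.085  0.0125] 12
[ 0.5038 -0.256   0.074 ]
[ 0.505 -0.36   0.074]
[ 0.5043 -0.2551  0.074 ] [ 0.5023 -0.2584  0.073 ]
```

View pics/crop2.png

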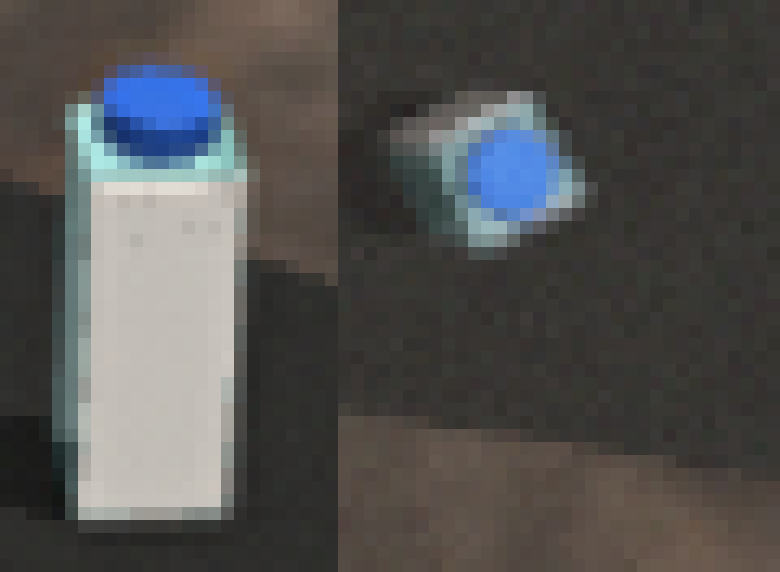

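The crop shows the frosted face toward the scene camera (scene u 380–392, bottom edge v≈276). In the top view a second frosted strip lies at the upper left (395–530, 100–140), so the frosted normal is about 25–30° from +x. Refining that by edges.

```bash
python3 - <<'E'
from h import *
import pickle
s=pickle.load(open("scene0.pkl","rb"));t=pickle.load(open("top0.pkl","rb"))
# scene: bright cell pixels vs dark mat; left & right sub-pixel borders of the white face per row
hs=cv2.cvtColor(s["color"],cv2.COLOR_BGR2HSV).astype(int)
w=(hs[...,2]>150)&(hs[...,1]<60); w[:249]=0;w[277:]=0;w[:,:377]=0;w[:,395:]=0
rect=cv2.minAreaRect(np.argwhere(w)[:,::-1].astype(np.float32)); print(rect)
for v in (275.5,):
  a,b=world(s,379.8,v,.005),world(s,391.8,v,.005); print('front base',a.round(4),b.round(4),np.linalg.norm(b-a),np.degrees(np.arctan2(*(a-b)[:2][::-1]*[1,1])))
# top: non-mat pixels, projected at top height; min area rect of glass top and cap
ht=cv2.cvtColor(t["color"],cv2.COLOR_BGR2HSV).astype(int);T=pts(t)
for zlo in(.055,.06,.063):
  m=(T[...,2]>zlo)&(T[...,2]<.09);m[:,:376]=0;m[:,400:]=0;m[:210]=0;m[232:]=0
  W=np.array([world(t,u,v,.066)[:2] for v,u in np.argwhere(m)],np.float32)
  print(zlo,m.sum(),cv2.minAreaRect(W),W.mean(0))
# clear lower-left face in scene: top glass corners
for p in((379.0,244.3),(381.2,249.6),(393.0,249.3),(391.8,244.0)): print(world(s,*p,.066).round(4))
for p in((409/13+374-26+0,0),): pass
f=lambda x,y:(374+(x-338)/13-.5,208+y/13-.5)
for p in((455,150),(540,92),(590,190),(480,255)): print('top',world(t,*f(*p),.066).round(4))
E
```

```text
((386.0, 262.0), (26.0, 12.0), 90.0)
front base [ 0.4889 -0.2535  0.005 ] [ 0.5    -0.2753  0.005 ] 0.024495500004969858 116.75859651053369
0.055 88 ((0.5047807693481445, -0.25424182415008545), (0.025073891505599022, 0.025701571255922318), 31.75583839416504) [ 0.5048268  -0.25391507]
0.06 83 ((0.5045608878135681, -0.2542419135570526), (0.024222198873758316, 0.024378469213843346), 27.478679656982422) [ 0.50478697 -0.25445402]
0.063 77 ((0.5043078064918518, -0.25506067276000977), (0.02301756851375103, 0.023159248754382133), 27.478683471679688) [ 0.504266   -0.25507194]
[ 0.5072 -0.2423  0.066 ]
[ 0.4891 -0.2539  0.066 ]
[ 0.5007 -0.2745  0.066 ]
[ 0.52   -0.2651  0.066 ]
top [ 0.5086 -0.2452  0.066 ]
top [ 0.521  -0.2629  0.066 ]
top [ 0.5008 -0.2736  0.066 ]
top [ 0.4869 -0.2507  0.066 ]
```

Emit:
{"op": "move_arm", "data": {"claw": [1,1,1,1,1,1,1,1], "travel": [[0.03,0.03,0],[0.03,0.03,0],[0.03,0.03,0],[0.03,0.03,0],[0.025,0.035,0],[0.02,0.036,0],[0.015,0.038,0],[0.01,0.04,0]], "rotation": [[0,0,0.1],[0,0,0.1],[0,0,0.1],[0,0,0.1],[0,0,0.1],[0,0,0.1],[0,0,0.1],[0,0,0.1]], "force": 25}}

```text
clock: 0.77
eef_pos: [0.4487, -0.2732, 0.248]
orientation: [0.81, 0.587, 0.0, 0.0]
wrist_force: [0.5, 0.1, 0.1]
gripper_width: 0.0855
grip_force: 0.0
```

Emit:
{"op": "move_arm", "data": {"claw": [1,1,1,1,1,1,1,1], "travel": [[0.01,0.04,0],[0.01,0.04,0],[0.01,0.04,0],[0.01,0.04,0],[0.01,0.04,0],[0.005,0.04,0],[0.005,0.04,0],[0.005,0.04,0]], "rotation": [[0,0,0.055],[0,0,0.055],[0,0,0.055],[0,0,0.055],[0,0,0.055],[0,0,0.055],[0,0,0.055],[0,0,0.055]]}}

```text
clock: 1.43
eef_pos: [0.512, 0.0472, 0.2481]
orientation: [0.663, 0.748, -0.0, -0.0]
wrist_force: [0.4, -0.8, 0.3]
gripper_width: 0.0854
grip_force: 0.0
```

Emit:
{"op": "move_arm", "data": {"claw": [1,1,1,1,1,1,1,1], "travel": [[0,0.04,0],[0,0.04,0],[0,0.025,0],[0,0,0],[0,0,0],[0,0,0],[0,0,0],[0,0,0]], "rotation": [[0,0,0],[0,0,0],[0,0,0],[0,0,0],[0,0,0],[0,0,0],[0,0,0],[0,0,0]]}}

```text
clock: 2.1
eef_pos: [0.5124, 0.1489, 0.2482]
orientation: [0.665, 0.747, -0.0, -0.0]
wrist_force: [0.3, 0.1, -0.8]
gripper_width: 0.0854
grip_force: 0.0
```

Emit:
{"op": "move_arm", "data": {"claw": [1,1,1,1,1,1,1,1], "travel": [[0.002,0.0045,-0.02],[0,0,-0.025],[0,0,-0.025],[0,0,-0.02],[0,0,-0.01],[0,0,0],[0,0,0],[0,0,0]], "rotation": [[0,0,0],[0,0,0],[0,0,0],[0,0,0],[0,0,0],[0,0,0],[0,0,0],[0,0,0]]}}

```text
clock: 2.77
eef_pos: [0.5155, 0.1545, 0.1494]
orientation: [0.664, 0.747, 0.001, 0.001]
wrist_force: [0.3, -0.6, 0.7]
gripper_width: 0.0851
grip_force: 0.0
```

Emit:
{"op": "move_arm", "data": {"claw": [0,0,0,0,0,0,0,0], "travel": [[0,0,0],[0,0,0],[0,0,0],[0,0,0],[0,0,0],[0,0,0],[0,0,0],[0,0,0]], "rotation": [[0,0,0],[0,0,0],[0,0,0],[0,0,0],[0,0,0],[0,0,0],[0,0,0],[0,0,0]]}}

```text
clock: 3.43
eef_pos: [0.5141, 0.1546, 0.1484]
orientation: [0.664, 0.748, -0.0, -0.0]
wrist_force: [-1.2, -0.8, 4.3]
gripper_width: 0.011
grip_force: 24.7
```

```bash
python3 - <<'E'
from h import *
s=env.state(); print(s["gripper_width"],s["grip_force"],s["wrist_force"],s["eef_pos"])
psi=.0935;h=np.array([.5888,.2043]); r=.0904
# hinge re-estimate from beam spot (x .054,y .114); planned handle path
P=[]
for th in np.linspace(.03,1.78,23):
    a=psi+np.pi+np.arctan2(42,80)+th; P.append(h+r*np.array([np.cos(a),np.sin(a)]))
P=np.array(P);print(P[0],P[-1]);print(np.diff(P,axis=0).round(4).tolist())
E
```

```text
0.010997691407814647 24.667989313602448 [-1.20368236 -0.84983526  4.33639282] [0.51407705 0.15460931 0.14841917]
[0.51454606 0.15273924] [0.65277054 0.14042567]
[[0.0043, -0.0057], [0.0048, -0.0054], [0.0052, -0.005], [0.0056, -0.0046], [0.0059, -0.0041], [0.0062, -0.0036], [0.0065, -0.0031], [0.0067, -0.0026], [0.0069, -0.002], [0.007, -0.0015], [0.0071, -0.0009], [0.0072, -0.0004], [0.0072, 0.0002], [0.0071, 0.0008], [0.0071, 0.0014], [0.0069, 0.0019], [0.0068, 0.0025], [0.0065, 0.003], [0.0063, 0.0035], [0.006, 0.004], [0.0056, 0.0044], [0.0053, 0.0049]]
```

Emit:
{"op": "move_arm", "data": {"claw": [0,0,0,0,0,0,0,0], "travel": [[0.0043,-0.0057,0],[0.0048,-0.0054,0],[0.0052,-0.005,0],[0.0056,-0.0046,0],[0.0059,-0.0041,0],[0.0062,-0.0036,0],[0.0065,-0.0031,0],[0.0067,-0.0026,0]], "rotation": [[0,0,0.05],[0,0,0.05],[0,0,0.05],[0,0,0.05],[0,0,0.05],[0,0,0.05],[0,0,0.05],[0,0,0.05]]}}

```text
clock: 4.1
eef_pos: [0.5582, 0.1191, 0.1484]
orientation: [0.501, 0.865, -0.002, -0.001]
wrist_force: [-6.2, -7.1, 8.5]
gripper_width: 0.0111
grip_force: 25.5
```

Emit:
{"op": "move_arm", "data": {"claw": [0,0,0,0,0,0,0,0], "travel": [[0.0069,-0.003,0],[0.007,-0.0025,0],[0.0071,-0.0014,0],[0.0072,-0.0004,0],[0.0072,0.0002,0],[0.0071,0.0008,0],[0.0071,0.0014,0],[0.0069,0.0019,0]], "rotation": [[0,0,0.05],[0,0,0.05],[0,0,0.05],[0,0,0.05],[0,0,0.05],[0,0,0.05],[0,0,0.05],[0,0,0.05]]}}

```text
clock: 4.77
eef_pos: [0.6163, 0.1164, 0.1484]
orientation: [0.319, 0.948, -0.001, 0.0]
wrist_force: [-1.1, -4.7, 3.8]
gripper_width: 0.0113
grip_force: 24.9
```

Emit:
{"op": "move_arm", "data": {"claw": [0,0,0,0,0,0,0,0], "travel": [[0.0068,0.0025,0],[0.0065,0.003,0],[0.0063,0.0035,0],[0.006,0.004,0],[0.0056,0.0044,0],[0.0053,0.0049,0],[0.002,0.002,0],[0,0,0]], "rotation": [[0,0,0.05],[0,0,0.05],[0,0,0.05],[0,0,0.05],[0,0,0.05],[0,0,0.05],[0,0,0],[0,0,0]]}}

```text
clock: 5.43
eef_pos: [0.6574, 0.1403, 0.1486]
orientation: [0.175, 0.985, -0.001, 0.003]
wrist_force: [4.6, -6.8, 0.2]
gripper_width: 0.0112
grip_force: 24.5
```

```bash
python3 - <<'E'
from h import *
c=env.camera("scene");d=env.camera("top")
cv2.imwrite("pics/sw.png",np.hstack([cv2.resize(c["color"][130:280,160:360],(400,300)),cv2.resize(d["color"][150:262,175:325],(400,300))]))
s=env.state();print(s["eef_pos"],s["joints"],s["wrist_force"])
v=s["eef_pos"][:2]-[.5888,.2043];print(np.linalg.norm(v),(np.arctan2(v[1],v[0])-.0935-np.pi-np.arctan2(42,80))%(2*np.pi))
E
```

```text
[0.65722535 0.14017886 0.14859002] [ 0.10922361  0.55082131  1.45052054 -0.00371476  1.135904   -1.10775107] [ 5.47156252 -6.67224418 -1.5973095 ]
0.0937739207682354 1.8117092915069408
```

View pics/sw.png

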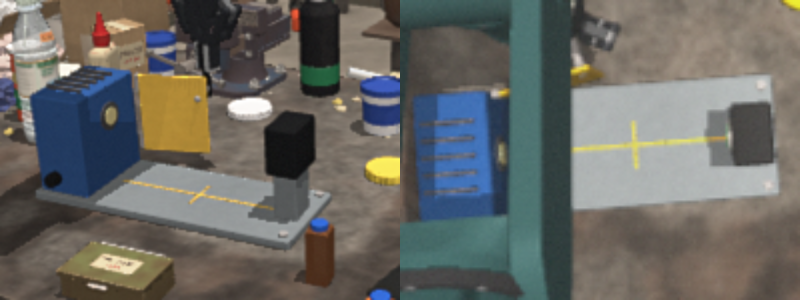

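The picture shows the door wide open (about 1.8 rad): the panel is beyond square at (175,110) and the lamp disc is exposed at (110,115). Now I release and lift.

Emit:
{"op": "move_arm", "data": {"claw": [0.4,0.4,0.4,0.4,0.4,0.4,0.4,0.4], "travel": [[0,0,0],[0,0,0],[0,0,0],[0,0,0],[0,0,0.015],[0,0,0.025],[0,0,0.03],[0,0,0.03]], "rotation": [[0,0,0],[0,0,0],[0,0,0],[0,0,0],[0,0,0],[0,0,0],[0,0,0],[0,0,0]]}}

```text
clock: 6.2
eef_pos: [0.6537, 0.1421, 0.2486]
orientation: [0.175, 0.985, -0.0, -0.001]
wrist_force: [1.0, 0.6, -1.2]
gripper_width: 0.034
grip_force: 0.0
```

Emit:
{"op": "move_arm", "data": {"claw": [0.4,0.6,0.8,1,1,1,1,1], "travel": [[-0.0125,-0.033,0],[-0.0125,-0.033,0],[-0.0125,-0.033,0],[-0.0125,-0.033,0],[-0.0125,-0.033,0],[-0.0125,-0.033,0],[-0.0125,-0.033,0],[-0.0125,-0.033,0]], "rotation": [[0,0,-0.062],[0,0,-0.062],[0,0,-0.062],[0,0,-0.062],[0,0,-0.062],[0,0,-0.062],[0,0,-0.062],[0,0,-0.062]]}}

```text
clock: 6.87
eef_pos: [0.5536, -0.1232, 0.2484]
orientation: [0.413, 0.911, 0.0, -0.0]
wrist_force: [0.8, -0.7, 1.1]
gripper_width: 0.0857
grip_force: 0.0
```

Emit:
{"op": "move_arm", "data": {"claw": [1,1,1,1,1,1,1,1], "travel": [[-0.0125,-0.033,0],[-0.0125,-0.033,0],[-0.0125,-0.033,0],[-0.0125,-0.033,0],[0,0,0],[0,0,0],[0,0,0],[0,0,0]], "rotation": [[0,0,-0.062],[0,0,-0.062],[0,0,-0.062],[0,0,-0.062],[0,0,0],[0,0,0],[0,0,0],[0,0,0]]}}

```text
clock: 7.53
eef_pos: [0.5048, -0.2529, 0.2482]
orientation: [0.521, 0.854, 0.0, -0.0]
wrist_force: [1.0, 1.5, 0.3]
gripper_width: 0.0852
grip_force: 0.0
```

```bash
python3 - <<'E'
from h import *
s=env.state();x,y,z,w=s["orientation"];print(s["eef_pos"],np.degrees(2*np.arctan2(y,x))-90)
c=env.camera("scene");P=pts(c)
hs=cv2.cvtColor(c["color"],cv2.COLOR_BGR2HSV).astype(int)
m=(hs[...,0]<35)&(hs[...,0]>19)&(hs[...,1]>120)&(P[...,1]>.1)&(P[...,1]<.24)&(P[...,0]>.56)&(P[...,0]<.68)&(P[...,2]>.04)&(P[...,2]<.13)
Q=P[m];A=np.linalg.svd(Q-Q.mean(0),full_matrices=False)[2][2]
print('door',m.sum(),Q.mean(0),'angle of panel line',(np.arctan2(A[0],-A[1])%np.pi),'shutter=', (np.arctan2(A[0],-A[1])%np.pi)-.0935)
E
```

```text
[ 0.50482583 -0.25288775  0.24819791] 27.242616740820907
door 1064 [0.60263418 0.15636674 0.08530778] angle of panel line 1.8808672291885773 shutter= 1.7873672291885774
```

Emit:
{"op": "move_arm", "data": {"claw": [1,1,1,1,1,1,1,1], "travel": [[-0.0008,-0.004,-0.03],[0,0,-0.03],[0,0,-0.03],[0,0,-0.03],[0,0,0],[0,0,0],[0,0,0],[0,0,0]], "rotation": [[0,0,0],[0,0,0],[0,0,0],[0,0,0],[0,0,0],[0,0,0],[0,0,0],[0,0,0]]}}

```text
clock: 8.25
eef_pos: [0.5054, -0.2586, 0.1304]
orientation: [0.521, 0.854, -0.0, 0.002]
wrist_force: [-0.7, -0.1, 0.7]
gripper_width: 0.0852
grip_force: 0.0
```

```bash
python3 - <<'E'
from h import *
s=env.state();print(s["eef_pos"])
c=env.camera("scene");cv2.imwrite("pics/ap.png",cv2.resize(c["color"][160:310,300:500],(800,600)))
E
```

```text
[ 0.50541801 -0.25858205  0.13038794]
```

View pics/ap.png

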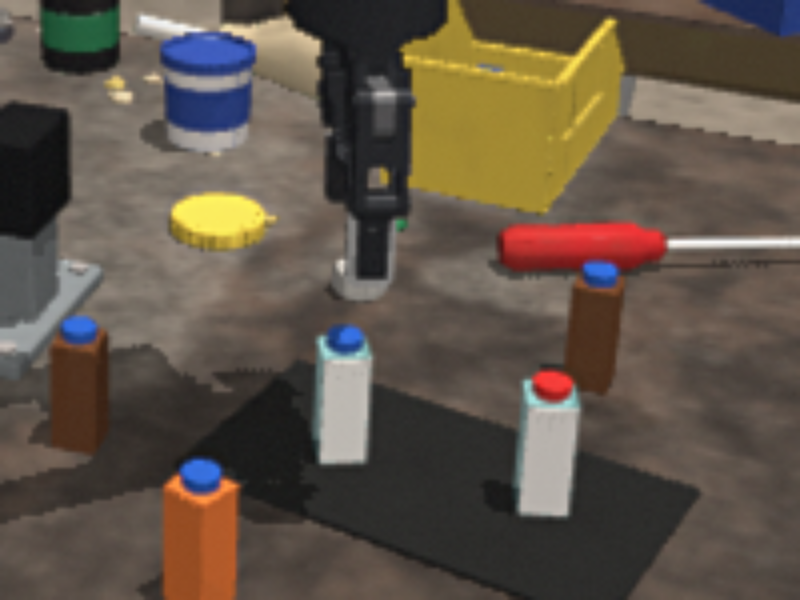

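The fingers straddle the cell direction: near fingertip at crop (373,278), cell front at (345,400). I check the lateral alignment by projection.

```bash
python3 - <<'E'
from h import *
s=env.state();print(s["eef_pos"]);p=s["eef_pos"]
c=env.camera("scene")
def pr(X): q=np.array(c["R"])@X+c["t"]; return (q[0]/q[2]*c["fx"]+c["cx"],q[1]/q[2]*c["fy"]+c["cy"])
a=np.radians(27.3);n=np.array([np.cos(a),np.sin(a),0])
print('near tip expected',pr(p-n*.045+[0,0,-.004]),'far',pr(p+n*.045+[0,0,-.004]))
P=pts(c); g=c["color"].max(-1)<60
m=g&(P[...,2]>.11)&(P[...,2]<.17)&(P[...,0]<.50)&(P[...,0]>.42)&(abs(P[...,1]+.26)<.08)
Q=P[m]; print(m.sum(),Q.mean(0),'lateral offset vs TCP', np.percentile((Q-p)@np.array([-np.sin(a),np.cos(a),0]),[2,50,98]))
f=cv2.cvtColor(c["color"],cv2.COLOR_BGR2HSV).astype(int)
for nm,lo,hi,rr in(('blue',96,124,(380,395,238,250)),):
    b=(f[...,0]>lo)&(f[...,0]<hi)&(f[...,1]>140); b[:rr[2]]=0;b[rr[3]:]=0;b[:,:rr[0]-5]=0;b[:,rr[1]:]=0
    v,u=np.argwhere(b).mean(0); print('cap',u,v,world(c,u,v,.073))
E
```

```text
[ 0.50530756 -0.25870858  0.13039662]
near tip expected (np.float64(390.64847495682864), np.float64(230.38154090212245)) far (np.float64(384.89921411330323), np.float64(209.96834946516495))
111 [ 0.45575281 -0.28549891  0.14950076] lateral offset vs TCP [-0.00717315 -0.0014196   0.0055096 ]
cap 385.8958333333333 244.29166666666666 [ 0.50163663 -0.25885858  0.073     ]
```

Emit:
{"op": "move_arm", "data": {"claw": [1,1,1,1,1,1,1,1], "travel": [[-0.001,0.002,-0.02],[0,0,-0.02],[0,0,-0.02],[0,0,-0.018],[0,0,-0.01],[0,0,0],[0,0,0],[0,0,0]], "rotation": [[0,0,0],[0,0,0],[0,0,0],[0,0,0],[0,0,0],[0,0,0],[0,0,0],[0,0,0]]}}

```text
clock: 9.02
eef_pos: [0.5037, -0.2567, 0.0415]
orientation: [0.521, 0.853, -0.0, 0.001]
wrist_force: [0.8, -0.6, 0.1]
gripper_width: 0.085
grip_force: 0.0
```

Emit:
{"op": "move_arm", "data": {"claw": [0.5,0.4,0.35,0.3,0.2,0.1,0,0], "travel": [[0,0,0],[0,0,0],[0,0,0],[0,0,0],[0,0,0],[0,0,0],[0,0,0],[0,0,0]], "rotation": [[0,0,0],[0,0,0],[0,0,0],[0,0,0],[0,0,0],[0,0,0],[0,0,0],[0,0,0]]}}

```text
clock: 9.68
eef_pos: [0.5029, -0.2562, 0.0405]
orientation: [0.521, 0.853, -0.0, 0.0]
wrist_force: [-0.2, -0.2, 3.4]
gripper_width: 0.0237
grip_force: 33.2
```

```bash
python3 - <<'E'
from h import *
s=env.state();print(s["eef_pos"],s["gripper_width"],s["grip_force"],s["wrist_force"])
c=env.camera("scene");cv2.imwrite("pics/gr.png",cv2.resize(c["color"][200:300,340:460],(720,600)))
E
```

```text
[ 0.5029446  -0.2561947   0.04049265] 0.023734441697223604 33.176822662353516 [-0.17995273 -0.15589016  3.38385355]
```

View pics/gr.png

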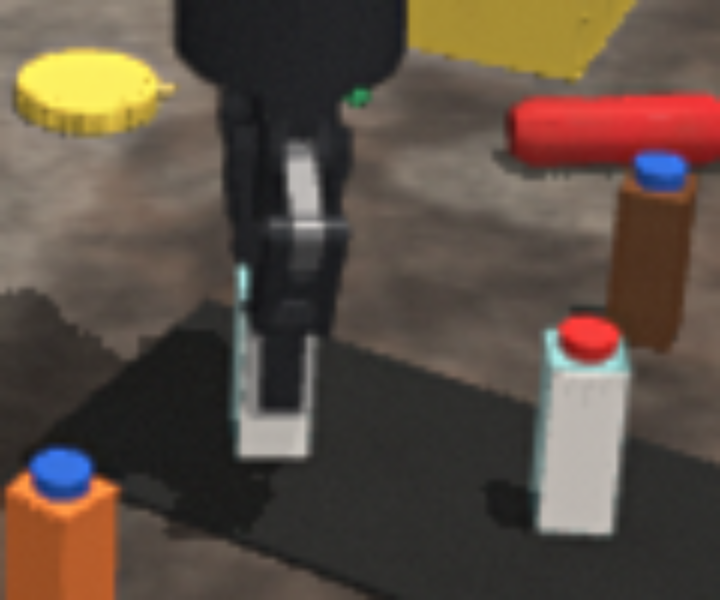

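Grip is good (width 23.7 mm, about 33 N): the pad lies centred within the frosted face at (282,385). Lifting.

Emit:
{"op": "move_arm", "data": {"claw": [0,0,0,0,0,0,0,0], "travel": [[0,0,0.015],[0,0,0.025],[0,0,0.03],[0,0,0.035],[0,0,0.035],[0,0,0.035],[0,0,0.025],[0,0,0.01]], "rotation": [[0,0,0],[0,0,0],[0,0,0],[0,0,0],[0,0,0],[0,0,0],[0,0,0],[0,0,0]]}}

```text
clock: 10.4
eef_pos: [0.5043, -0.2571, 0.2543]
orientation: [0.521, 0.853, -0.0, 0.003]
wrist_force: [0.9, -0.7, -0.6]
gripper_width: 0.0235
grip_force: 32.8
```

Emit:
{"op": "move_arm", "data": {"claw": [0,0,0,0,0,0,0,0], "travel": [[0.003,0.02,0],[0.003,0.025,0],[0.003,0.025,0],[0.003,0.025,0],[0.003,0.025,0],[0.003,0.025,0],[0.003,0.025,0],[0.003,0.025,0]], "rotation": [[0,0,-0.03],[0,0,-0.03],[0,0,-0.03],[0,0,-0.03],[0,0,-0.03],[0,0,-0.03],[0,0,-0.03],[0,0,-0.03]]}}

```text
clock: 11.07
eef_pos: [0.5258, -0.0597, 0.2487]
orientation: [0.62, 0.784, -0.001, -0.001]
wrist_force: [0.1, 0.2, -1.6]
gripper_width: 0.0238
grip_force: 32.7
```

Emit:
{"op": "move_arm", "data": {"claw": [0,0,0,0,0,0,0,0], "travel": [[0.003,0.025,0],[0.003,0.025,0],[0.003,0.025,0],[0.003,0.025,0],[0.003,0.025,0],[0.003,0.02,0],[0,0,0],[0,0,0]], "rotation": [[0,0,-0.03],[0,0,-0.03],[0,0,-0.03],[0,0,-0.03],[0,0,-0.02],[0,0,0],[0,0,0],[0,0,0]]}}

```text
clock: 11.73
eef_pos: [0.544, 0.0846, 0.2489]
orientation: [0.672, 0.74, -0.001, -0.001]
wrist_force: [0.3, 0.6, -0.8]
gripper_width: 0.0236
grip_force: 32.7
```

```bash
python3 - <<'E'
from h import *
s=env.state();x,y,z,w=s["orientation"];print(s["eef_pos"],2*np.arctan2(y,x)-np.pi/2,s["gripper_width"],s["grip_force"])
e=np.array([.546,.0855,.1015])-s["eef_pos"];print('delta',e.round(4))
E
```

```text
[0.54398029 0.08461335 0.24887036] 0.0962168964300234 0.023564684505717998 32.70468056201935
delta [ 0.002   0.0009 -0.1474]
```

Emit:
{"op": "move_arm", "data": {"claw": [0,0,0,0,0,0,0,0], "travel": [[0.002,0.001,-0.015],[0,0,-0.025],[0,0,-0.025],[0,0,-0.025],[0,0,-0.025],[0,0,-0.02],[0,0,-0.012],[0,0,0]], "rotation": [[0,0,0],[0,0,0],[0,0,0],[0,0,0],[0,0,0],[0,0,0],[0,0,0],[0,0,0]]}}

```text
clock: 12.4
eef_pos: [0.5439, 0.0835, 0.0999]
orientation: [0.673, 0.739, -0.003, -0.002]
wrist_force: [-0.3, -0.3, -1.5]
gripper_width: 0.0234
grip_force: 32.7
```

Emit:
{"op": "move_arm", "data": {"claw": [0,0,0,0,0,0,0,0], "travel": [[0,0,0],[0,0,0],[0,0,0],[0,0,0],[0,0,0],[0,0,0],[0,0,0],[0,0,0]], "rotation": [[0,0,0],[0,0,0],[0,0,0],[0,0,0],[0,0,0],[0,0,0],[0,0,0],[0,0,0]]}}

```text
clock: 13.07
eef_pos: [0.5468, 0.085, 0.1035]
orientation: [0.673, 0.74, 0.0, 0.0]
wrist_force: [-0.8, 0.5, -0.9]
gripper_width: 0.0237
grip_force: 32.7
```

```bash
python3 - <<'E'
from h import *
s=env.state();x,y,z,w=s["orientation"];print(s["eef_pos"],2*np.arctan2(y,x)-np.pi/2,s["gripper_width"],s["grip_force"],s["wrist_force"])
c=env.camera("scene");d=env.camera("top")
cv2.imwrite("pics/fin.png",np.vstack([cv2.resize(c["color"][140:265,170:337],(534,400)),cv2.resize(d["color"][170:230,200:333],(534,240))[:200]]))
P=pts(c);v,u=np.mgrid[0:400,0:640]
f=cv2.cvtColor(c["color"],cv2.COLOR_BGR2HSV).astype(int)
# frosted face near side: white pixels near the beam
m=(f[...,1]<60)&(f[...,2]>140)&(abs(P[...,0]-.535)<.03)&(abs(P[...,1]-.085)<.03)&(P[...,2]>.05)&(P[...,2]<.15)
Q=P[m];print(m.sum(),Q.mean(0),Q.min(0),Q.max(0), 'uv',np.argwhere(m).min(0),np.argwhere(m).max(0))
# yellow cross by ray in the scene with the lens and lamp centre
for n,lo,hi,box in(('green lens',40,85,(180,230,270,320)),):
    g=(f[...,0]>lo)&(f[...,0]<hi)&(f[...,1]>90);g[:box[0]]=0;g[box[1]:]=0;g[:,:box[2]]=0;g[:,box[3]:]=0
    print(n,g.sum(),P[g].mean(0) if g.any() else '')
E
```

```text
[0.54683449 0.08495831 0.10346451] 0.0941696271789445 0.02370559100114923 32.71277368068695 [-0.83295283  0.49336059 -0.87208315]
151 [0.54346764 0.07456893 0.09394145] [0.5322101  0.06763312 0.06836062] [0.55930294 0.09495908 0.13021784] uv [183 252] [208 264]
green lens 0
```

View pics/fin.png

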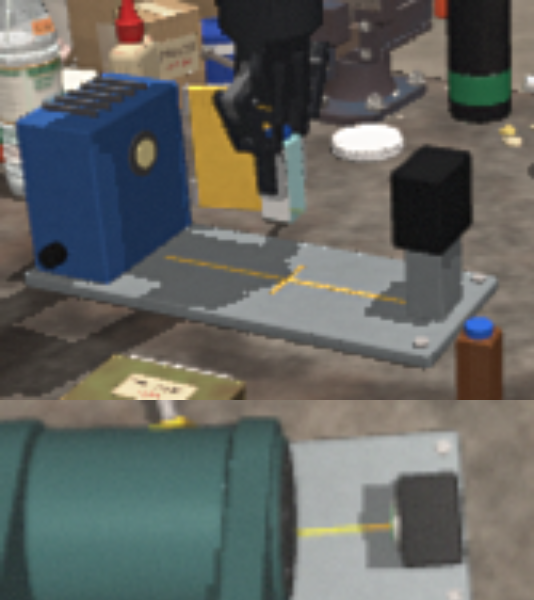

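The final view shows the cell held upright over the cross at (280,190), with a clear face toward the sensor. The door is open, the lamp disc is exposed, and nothing touches the checker. Measured cell extents are x 0.532–0.559 with the bottom at z 0.068, which puts the centre on the spot. Handing in.

```bash
python3 -c "
from cell import env
print(env.job_done())"
```

```text
the job is handed in; nothing more can be done
None
```

I opened the shutter to about 1.79 rad, and the arm now holds the blue-capped cell by its frosted faces at the beam spot, upright and square to the beam by my measurements; I handed the job in at about 13 s, and no verdict was returned.

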